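# Slate the shed mock-up and hang its gate

## Robot

A 6-joint arm with a two-finger parallel gripper is mounted at the origin on a cart in front of the work surface, level with it; the furniture and walls round the work are solid. World frame = base frame: x ahead of the robot, y to its left, z up, the work surface at z = 0. Lengths are in mm, angles in rad, forces in N, time in s.
With the tool pointing down it reaches from about 275 to 1000 mm from the base axis. Payload 8.4 kg.
Tool frame: the origin (TCP) lies on the mounting face of the last link; the fingertips stand 173 mm ahead of it and the grasp point (between the pads) lies 155 mm ahead of it (arm.tip_extent is the distance from the TCP to the fingertips, in mm); z points along the fingers, y is the line along which they close (so a half turn about z gives the same grasp; the last joint's range is limited). The gripper opens to 85 mm and grips with 20 to 120 N. Pads are 22 mm wide; open, the fingers measure 114 mm over their backs; the gripper's body (76 mm by 85 mm) begins 54 mm behind the grasp point. The pads swing forward as they close: fully open they stand 13 mm farther back than shut.
Start: joints at [-0.002, 0.353, 1.633, -0, 1.155, -0.002], TCP at [625.004, -0, 404.681] pointing down, gripper open.
Joint ranges: [-2.63, 2.63], [-0.92, 2.1], [0.06, 2.66], [-1.3, 4.44], [0, 2.69], [-3.02, 3.02]. Speed limits (rad/s): [2.22, 2.22, 2.79, 3.14, 3.14, 3.14].

## Interface

Orientations are given as a unit quaternion [x, y, z, w].
In Python, from rig import arm gives the robot as it stands. Calls block until the motion is done:
- arm.move_ptp(position, orientation): joint-space move of the TCP to a pose.
- arm.movel(position, velocity=150, frame=None, force_limit=None): straight line of the TCP; frame=None keeps the orientation; velocity is the mean speed in mm/s. With force_limit (N) it stops when the force on the tool has changed by that much, and returns True; else False.
- arm.movej(angles): joint-space move.
- arm.grip(opening, grasp_force=None): finger opening in mm; grasp_force is the grip in N (None keeps the last); returns when the fingers have stopped.
- arm.dwell(seconds).
- arm.ik(position, orientation): joint angles nearest the present ones, or None.
- arm.state(): the state.
- arm.camera(name): name is "scene" or "side" or "wrist"; returns a dict with "frame" (400x640x3 uint8, red, green, blue), "fov_y" (degrees; the focal length in pixels is half the picture's height over the tangent of half this angle, whatever the lens; pixels are square), "cx", "cy" (the principal point, pixels), "k1" (the pictures are not rectified: a ray, as slopes to the right and down, at radius r is drawn at 1 + k1 r^2 times it, then the intrinsics apply), "R" (3x3) and "t" (3): a world point X has camera coordinates R X + t. Camera axes: x right, y down, z forward; pixel columns grow to the right and rows downward; lengths in mm; the calibration is good to about 2 mm. A picture is of the moment at which its call begins. There is no depth.
A pose or a line that the arm cannot do raises arm.Unreachable and nothing moves.
- arm.finish_job(): hands the job in; it is judged then, once.
Trained networks look in the newest picture that a camera, given by its name, has taken for a name from the list of things; names that differ only in an ending like _2 or _b are one class to them, and where a whole thing is asked for, a point or a joint stands for the part that bears it (a point fixed in the world has none). Each returns a list of dicts, best first, with "p" (0 to 1); they miss things now and then, are a little off and sometimes report something else, mostly with a low value. They report only what shows in the picture. A call takes as long as a camera call.
- arm.find_in(camera, query): "bbox" ([left, top, right, bottom] in pixels, round what is visible of it).
- arm.regions_of(camera, query): "pixels" (400x640 bool, what is visible of it) and "bbox" ([left, top, right, bottom] in pixels, round what is visible of it).
- arm.mark_of(camera, query): "uv" ([column, row] in pixels: a listed point, or the origin of a listed thing).
The state is a dict: "t": time; "q": joint angles; "qvel": joint speeds; "effort": joint torques, N m; "tcp_pos": TCP position; "orientation": TCP orientation; "ft_force": force on the tool from outside, world axes, zero at the start; "torque": the same for the moment, N m; "grip_width": finger opening in mm; "grip_force": force on a finger pad.
Only numpy, scipy, OpenCV 4.12 (cv2) and the standard library are available. Lean on these libraries where they do the work, as an engineer would, in place of code of your own. Each camera call takes 0.05 s, during which the arm holds its last target. There are 200 camera calls.

## Task

Finish the little shed mock-up for the scanner. First put the roll of black tape that was left in its gateway flat into the grey tray; then lay all the slates in one straight column up the middle of the sloping deck, a course to each black line from the lowest line upwards with no line skipped, each slate lengthwise up the slope with its lower edge over its line and lapping over the head of the slate below. Also lift the gate out of its stand and hang it shut on the hinge post with both knuckles fully down on their pins; leave the other things on the bench where they are.

Things in the scene. Friction and masses are not known exactly. Their poses are not given: they have to be found in the camera images.
- mock: fixed plywood shed mock-up. Origin on the bench under the middle of the lowest course line; x points uphill along the roof (away from the robot), y to its gate side (left), z up. Base board 10 mm thick, under the roof and left of it, to y = 308 mm. The gate is shut when its panel lies along this y, left of the hinge post and 4 mm in front of the stop post
- hinge_post (a point): top centre of the hinge post, 16 mm square, 112 mm above the bench; two steel brackets (14 mm wide, 8 mm thick) reach 35 mm to the left of its middle and carry the pins
- stop_post (a point): top centre of the 14 mm square stop post behind the gate's free end, 55 mm above the bench
- deck: the mock-up's sloping deck, 200 mm wide, rising away from the robot at 20 degrees. Origin on its surface at the middle of the lowest line, 36 mm above the bench; x up the slope, y left, z square to the surface. Surface from x = -45 to 240 mm; thin black lines right across it at x = 0, 50, 100 and 150 mm
- batten (a point): top centre of the wooden batten along the lowest line: 62 mm wide, 9 mm high, from deck x = 1 to 11 mm. It props the lowest slate's lower edge as each slate props the next. A slate rightly laid has its head on the deck, lies 7 degrees flatter than the deck, and its middle is 40 mm up the slope from its line, about 8 mm off the deck
- slate_a: a plain grey slate, 80 x 60 x 6 mm, same on both faces and either way round, 60 g. Origin at the centre of its underside as it first lies; x along its 80 mm length, y across its 60 mm width, z through its thickness. It may be absent
- slate_b: a plain grey slate, 80 x 60 x 6 mm, same on both faces and either way round, 60 g. Origin at the centre of its underside as it first lies; x along its 80 mm length, y across its 60 mm width, z through its thickness. It may be absent
- slate_c: a plain grey slate, 80 x 60 x 6 mm, same on both faces and either way round, 60 g. Origin at the centre of its underside as it first lies; x along its 80 mm length, y across its 60 mm width, z through its thickness. It may be absent
- slate_d: a plain grey slate, 80 x 60 x 6 mm, same on both faces and either way round, 60 g. Origin at the centre of its underside as it first lies; x along its 80 mm length, y across its 60 mm width, z through its thickness. It may be absent
- slate_a_mid (a point): centre of slate_a (mid-length, mid-width, mid-thickness)
- slate_b_mid (a point): centre of slate_b (mid-length, mid-width, mid-thickness)
- slate_c_mid (a point): centre of slate_c (mid-length, mid-width, mid-thickness)
- slate_d_mid (a point): centre of slate_d (mid-length, mid-width, mid-thickness)
- gate: loose boarded gate, 120 g: panel 12 mm thick (x), 110 mm wide (y), 90 mm high (z), origin at the centre of the panel's lower edge, z up; two steel knuckles 20 x 22 x 12 mm stick out at its -y end, bored with upright 11 mm holes whose axis is at x 0, y -67 mm, undersides at z 12 and 66 mm. It stands upright in the stand's slot, its lower edge 8 mm above the bench
- gate_stand: fixed grey stand; base 60 x 90 x 8 mm, origin under its centre; slot along its y, 15 mm wide, between two rails 80 mm long whose tops are 32 mm above the bench
- knuckle_low (a point): centre of the lower knuckle's hole at its underside
- knuckle_high (a point): centre of the upper knuckle's hole at its underside
- pin_low (a point): foot of the lower hinge pin, on its bracket (30 mm above the bench); the pin is upright, 8 mm thick, 18 mm long, tapered at its top 4 mm. When hung, the knuckle's underside sits here
- pin_high (a point): the same for the upper pin (84 mm above the bench), straight above the lower one
- tape: small roll of black tape, 58 x 56 mm across and 19 mm high, lying flat on the 10 mm base board in the gateway; origin at the centre of its underside, z along its axis
- tray: fixed open grey tray, 130 x 130 x 28 mm, walls 4 mm, floor 4 mm thick; origin under its centre
- hub: bystander: small grey USB hub, 31 x 100 x 14 mm, origin under its centre
- pen: bystander: black pen, 141 mm

How it is judged:
By the outcome, as a careful person would: the job done as asked, in the order asked, and still so for the second after the job is handed in, with the robot touching nothing.
Of slate_a, slate_b, slate_c, slate_d only 3 to 4 are there at a start; the rules pass over those that are not, and their reading is None.
At some moment in a run one of slate_a, slate_b, slate_c, slate_d may be knocked a few centimetres aside while the robot is not near it.
Once in a run the grip may slacken for a moment while it holds something.
It also fails if it takes over 210 s, if anything falls off the work surface, if the arm or the gripper's body presses on something with over 40 N, if the wrist force passes 120 N, or if a joint passes its speed limit or range.

## Working session

There is one attempt and no reset: what is moved stays moved. The work goes in short steps, each a Python script; the robot and the scene stay as the last script left them, time stands still between calls to the robot, and variables do not carry over. Pictures are saved under pics/ and viewed, at most 14 in all, crops included, and the job is handed in when it is done.

```bash
ls; mkdir -p pics; cat > h.py <<'E'
import numpy as np, cv2
from rig import arm
from scipy.spatial.transform import Rotation as Rn
def K(c):
    f=200/np.tan(np.radians(c["fov_y"]/2)); return f
def proj(c,X):
    X=np.atleast_2d(X)@np.array(c["R"]).T+np.array(c["t"]); s=X[:,:2]/X[:,2:]
    r2=(s**2).sum(1,keepdims=True); s=s*(1+c["k1"]*r2); return s*K(c)+[c["cx"],c["cy"]]
def ray(c,uv):
    d=(np.array(uv,float)-[c["cx"],c["cy"]])/K(c); s=d.copy()
    for _ in range(20): s=d/(1+c["k1"]*(s@s))
    R=np.array(c["R"]); o=-R.T@np.array(c["t"]); v=R.T@np.array([s[0],s[1],1]); return o,v/np.linalg.norm(v)
def onplane(c,uv,z):
    o,v=ray(c,uv); return o+v*(z-o[2])/v[2]
def tri(obs):
    A=np.zeros((3,3));b=np.zeros(3)
    for c,uv in obs:
        o,v=ray(c,uv);P=np.eye(3)-np.outer(v,v);A+=P;b+=P@o
    X=np.linalg.solve(A,b); 
    res=[np.linalg.norm((np.eye(3)-np.outer(v,v))@(X-o)) for o,v in [ray(c,u) for c,u in obs]]
    return X,max(res)
def snap(n,name=None):
    c=arm.camera(n)
    if name: cv2.imwrite(f"pics/{name}.png",c["frame"][:,:,::-1])
    return c
def down(yaw): # tool z down; tool y (closing line) at angle yaw+90 from world x... tool x at yaw
    return (Rn.from_euler('z',yaw)*Rn.from_euler('x',np.pi)).as_quat()
E
cat > s1.py <<'E'
from h import *
print({k:v for k,v in arm.state().items()})
cs={n:snap(n,"a_"+n) for n in("scene","side","wrist")}
for q in ["mock","hinge_post","stop_post","deck","batten","slate_a","slate_a_mid","gate","gate_stand","knuckle_low","knuckle_high","pin_low","pin_high","tape","tray","hub","pen"]:
    o=[]
    for n in cs:
        r=arm.mark_of(n,q); print(q,n,[(np.round(d["uv"]).astype(int).tolist(),round(d["p"],2)) for d in r[:5]])
        if r and r[0]["p"]>.3:o.append((cs[n],r[0]["uv"]))
    if len(o)>1: X,e=tri(o);print("   ",X.round(1),round(e,1))
E
python3 s1.py
```

```text
pics
{'t': 0.0, 'q': array([-2.38027556e-03,  3.53685352e-01,  1.63416067e+00,  2.92134513e-05,
        1.15519461e+00, -2.41582846e-03]), 'qvel': array([-0.00185507, -0.00052001, -0.00093725,  0.00045203,  0.00080799,
       -0.00031673]), 'effort': array([-2.03471049e-03, -6.05236173e+01, -3.42063046e+01, -2.62302356e-04,
        9.48130677e-03,  3.61521288e-06]), 'tcp_pos': array([6.24758561e+02, 1.74287350e-02, 4.03926911e+02]), 'orientation': array([ 7.07098203e-01,  7.07114989e-01, -5.01239610e-04, -5.22587386e-04]), 'ft_force': array([ 0.68838325, -0.42087088, -0.03279756]), 'torque': array([-0.00982702, -0.00120356,  0.0141888 ]), 'grip_force': 0.0, 'grip_width': 85.66811667170037}
mock scene [([324, 228], 0.56), ([358, 147], 0.15)]
mock side [([305, 214], 0.67)]
mock wrist [([201, 62], 0.75), ([216, 202], 0.59)]
    [476.1  34.8  -6.4] 93.8
hinge_post scene [([296, 228], 0.69), ([370, 166], 0.18)]
hinge_post side [([305, 283], 0.74), ([310, 171], 0.7), ([344, 173], 0.59)]
hinge_post wrist [([190, 90], 0.68)]
    [ 492.7  -51.5 -166.1] 179.5
stop_post scene [([271, 277], 0.97
[... 1591 characters left out ...]
3 122.8  31.8] 8.5
pin_high scene [([290, 245], 0.97), ([362, 146], 0.67)]
pin_high side [([310, 170], 0.72), ([310, 180], 0.47)]
pin_high wrist [([202, 62], 0.95), ([213, 201], 0.27)]
    [514.1 119.8  78.4] 6.0
tape scene [([295, 277], 0.75), ([324, 223], 0.25)]
tape side [([305, 176], 0.54)]
tape wrist []
    [487.  181.3   8.7] 15.1
tray scene [([240, 268], 0.63), ([331, 179], 0.63)]
tray side [([343, 173], 0.77), ([327, 305], 0.52)]
tray wrist []
    [664.7 211.3  -7. ] 12.9
hub scene [([367, 203], 0.58)]
hub side [([280, 244], 0.69)]
hub wrist [([166, 301], 0.9)]
    [ 379.2 -222.    -6.1] 7.0
pen scene []
pen side [([304, 201], 0.6), ([327, 248], 0.5), ([325, 305], 0.47)]
pen wrist []
```

```bash
python3 - <<'E'
import cv2,numpy as np
s=cv2.imread("pics/a_scene.png");d=cv2.imread("pics/a_side.png")
o=np.vstack([cv2.resize(s[100:400,200:440],None,fx=1.66,fy=1.66,interpolation=cv2.INTER_CUBIC)])
p=cv2.resize(d[110:335,220:400],None,fx=2.2,fy=2.2,interpolation=cv2.INTER_CUBIC)
h=max(o.shape[0],p.shape[0]);f=lambda a:cv2.copyMakeBorder(a,0,h-a.shape[0],0,0,0)
cv2.imwrite("pics/b.png",np.hstack([f(o),f(p)]));print(o.shape,p.shape)
E
```

```text
(498, 398, 3) (495, 396, 3)
```

View pics/b.png

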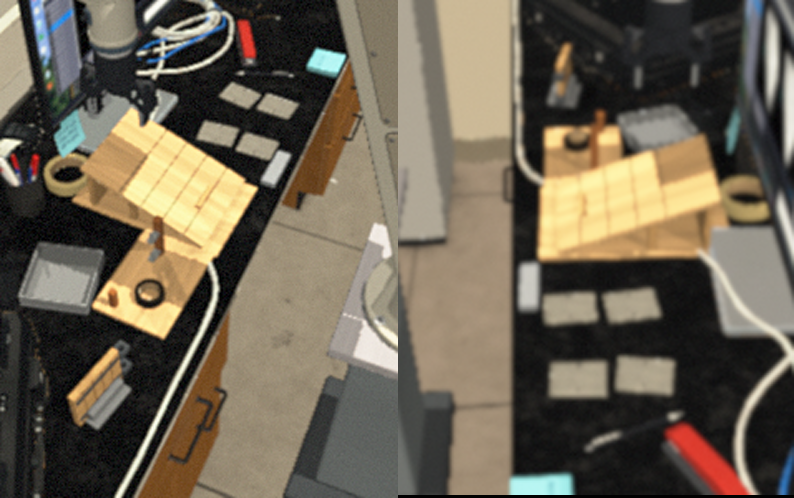

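View pics/a_wrist.png

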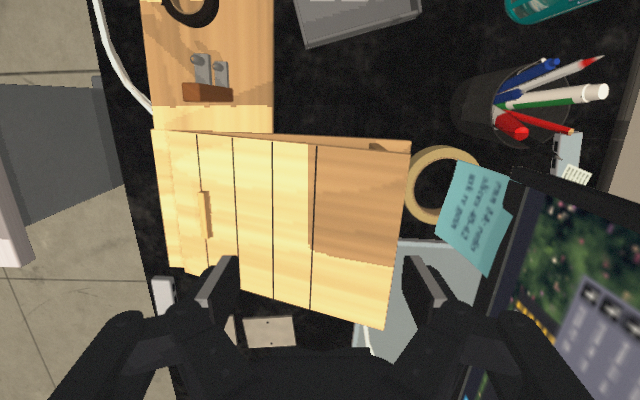

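```bash
cat > s2.py <<'E'
from h import *
c=snap("wrist");R=np.array(c["R"]);print("cam",(-R.T@np.array(c["t"])).round(1),R[2].round(3),c["k1"],c["fov_y"])
print("tcp",arm.state()["tcp_pos"].round(1))
import pickle
V=[("w_slate",[440,-330,420]),("w_gate",[480,300,420]),("w_yard",[540,90,400])]
out={}
for n,p in V:
    arm.move_ptp(p,down(np.pi/2)); c=snap("wrist",n); out[n]=c
    print(n,(-np.array(c["R"]).T@np.array(c["t"])).round(1), arm.state()["t"])
    for q in {"w_slate":["slate_a","hub"],"w_gate":["gate","gate_stand","knuckle_high","knuckle_low","tray","stop_post"],"w_yard":["tape","pin_high","pin_low","hinge_post","stop_post","tray","batten","deck","mock"]}[n]:
        r=arm.mark_of("wrist",q); print(q,[(np.round(d["uv"],1).tolist(),round(d["p"],2)) for d in r[:5]])
        if q in("slate_a","tape","tray","gate"):
            r=arm.regions_of("wrist",q)
            print("  reg",[(np.round(d["bbox"]).tolist(),round(d["p"],2)) for d in r[:6]]); out[n,q]=r
pickle.dump(out,open("o.pkl","wb"))
E
python3 s2.py; python3 - <<'E'
import cv2,numpy as np
I=[cv2.imread(f"pics/w_{n}.png") for n in("slate","gate","yard")]
b=np.zeros((600,800,3),np.uint8)
for k,i in enumerate(I):
    y,x=divmod(k,2); b[y*250:y*250+250,x*400:x*400+400]=cv2.resize(i,(400,250),interpolation=cv2.INTER_AREA)
cv2.imwrite("pics/c.png",b[:500])
E
```

```text
cam [623.7  82.3 374. ] [ 0.    -0.323 -0.946] -0.03552702449558435 69.86466219163901
tcp [625.   -0.  404.7]
w_slate [ 439.2 -247.1  389.3] 4.2083
slate_a [([396.0, 124.0], 0.96), ([322.3, 120.0], 0.93), ([325.8, 226.4], 0.86), ([391.3, 222.6], 0.7)]
  reg [([293.0, 96.0, 353.0, 141.0], 0.91), ([366.0, 99.0, 431.0, 150.0], 0.86), ([363.0, 200.0, 425.0, 247.0], 0.59)]
hub [([272.2, 79.9], 0.89), ([322.2, 116.5], 0.32)]
w_gate [479.2 381.6 389.3] 6.6667
gate []
  reg [([288.0, 0.0, 328.0, 147.0], 0.9)]
gate_stand [([313.7, 79.8], 0.74), ([314.9, 73.1], 0.61)]
knuckle_high [([298.8, 135.6], 0.84), ([347.7, 348.6], 0.48)]
knuckle_low [([304.2, 131.0], 0.73), ([312.0, 78.3], 0.7)]
tray [([435.5, 217.3], 0.96)]
  reg [([387.0, 164.0, 493.0, 268.0], 0.76), ([279.0, 195.0, 490.0, 400.0], 0.3)]
stop_post [([361.7, 222.7], 0.63), ([315.8, 354.4], 0.35)]
w_yard [538.7 173.  369.5] 8.0
tape [([269.0, 84.9], 0.93)]
  reg [([244.0, 58.0, 298.0, 113.0], 0.86)]
pin_high [([293.6, 163.0], 0.81)]
pin_low [([295.7, 147.9], 0.79)]
hinge_post [([290.7, 193.8], 0.86)]
stop_post [([315.4, 36.0], 0.98)]
tray [([414.6, 58.2], 0.58), ([226.4, 350.5], 0.5)]
  reg [([352.0, 0.0, 487.0, 128.0], 0.58)]
batten [([273.1, 280.4], 0.88)]
deck [([269.1, 279.7], 0.96), ([226.2, 347.1], 0.28)]
mock [([277.4, 264.1], 0.58)]
```

View pics/c.png

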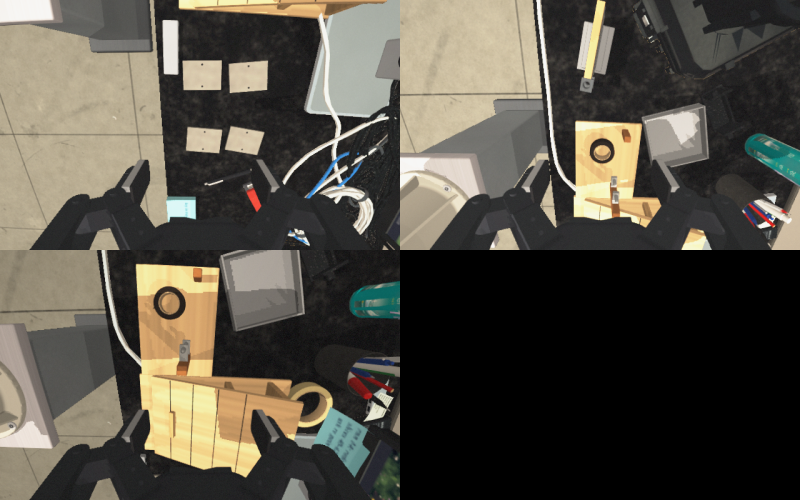

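```bash
cat > s3.py <<'E'
from h import *
import pickle
o=pickle.load(open("o.pkl","rb"));y=o["w_yard"];g=o["w_gate"];s=o["w_slate"]
print("tip",arm.tip_extent)
P=lambda n,c,uv,z:print(n,onplane(c,uv,z)[:2].round(1))
for n,c,uv,z in [("tape",y,(269,84.9),10),("pinH",y,(293.6,163),84),("pinL",y,(295.7,147.9),30),("post",y,(290.7,193.8),112),("stop",y,(315.4,36),55),("stopg",g,(361.7,222.7),55),("tray",g,(435.5,217.3),0),("tray",y,(414.6,58.2),0),("deck",y,(269.1,279.7),36),("mock",y,(277.4,264.1),0),("stand",g,(313.7,79.8),0),("KH",g,(298.8,135.6),74),("KL",g,(304.2,131),20)]: P(n,c,uv,z)
def rect(c,m,z):
    ct=max(cv2.findContours(m.astype(np.uint8),0,1)[0],key=cv2.contourArea)[:,0]
    W=np.array([onplane(c,u,z)[:2] for u in ct]).astype(np.float32)
    (cx,cy),(w,h),a=cv2.minAreaRect(W)
    if w<h: w,h,a=h,w,a+90
    return round(cx,1),round(cy,1),round(w,1),round(h,1),round((a+90)%180-90,1)
for uv in [(396,124),(322.3,120),(325.8,226.4),(391.3,222.6)]: P("sl",s,uv,0)
for r in o["w_slate","slate_a"]: print("rect",rect(s,r["pixels"],6),r["p"])
print("tape",rect(y,o["w_yard","tape"][0]["pixels"],29),"tray",rect(g,o["w_gate","tray"][0]["pixels"],28))
print("gate",rect(g,o["w_gate","gate"][0]["pixels"],98))
E
python3 s3.py
python3 - <<'E'
import cv2,numpy as np
i=cv2.imread("pics/w_yard.png")[180:400,180:500]
cv2.imwrite("pics/d.png",cv2.resize(i,None,fx=2.5,fy=2.5,interpolation=cv2.INTER_CUBIC))
E
```

```text
tip 173.4
tape [478.3 192.1]
pinH [511.7 114.2]
pinL [509.5 121.2]
post [510.8  90.4]
stop [533.7 234.9]
stopg [531.7 235.7]
tray [649.2 220.3]
tray [649.8 222.9]
deck [468.9 -57.2]
mock [475.3 -54.9]
stand [470.6 408. ]
KH [455.7 346.6]
KL [458.6 346.3]
sl [ 539.4 -274.7]
sl [ 441.8 -270. ]
sl [ 447.6 -422.9]
sl [ 544.7 -416.6]
rect (442.0, -270.4, 79.1, 59.7, 1.6) 0.91
rect (538.9, -273.1, 80.0, 61.1, 4.5) 0.86
rect (541.0, -417.6, 79.6, 61.5, -10.4) 0.59
tape (483.6, 190.4, 55.8, 54.8, -44.3) tray (648.5, 225.2, 139.6, 134.9, -75.1)
gate (469.5, 402.2, 131.2, 20.2, 76.6)
```

View pics/d.png

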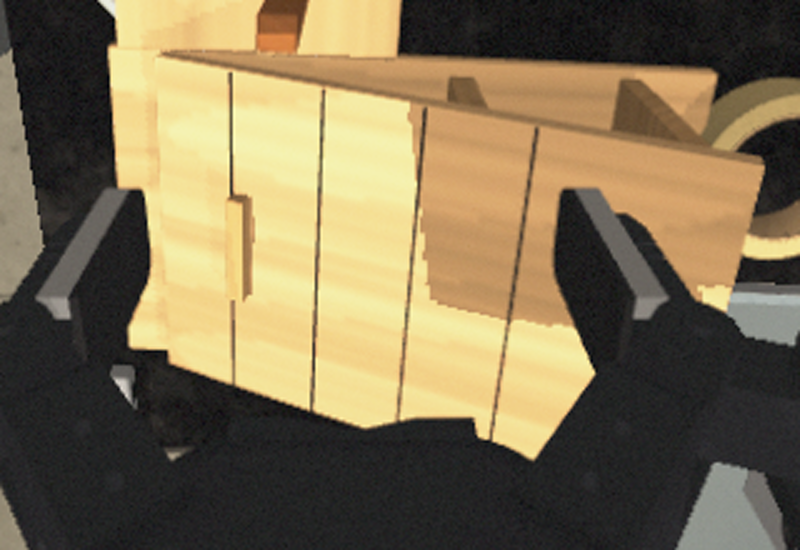

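```bash
cat > s4.py <<'E'
from h import *
import pickle
from scipy.optimize import least_squares
o=pickle.load(open("o.pkl","rb"));c=o["w_yard"]
D=np.array([(-45,100),(240,100),(0,100),(50,100),(100,100),(150,100),(0,-100),(50,-100),(-45,-100)],float)
uv=np.array([(157,52),(763,162),(230,73),(323,90),(426,107),(537,128),(234,385),(313,411),(168,362)])/2.5+180
a=np.radians(20)
M=np.c_[D[:,0]*np.cos(a),D[:,1],36+D[:,0]*np.sin(a)]
def f(p,full=True):
    X=M@Rn.from_euler('z',p[2]).as_matrix().T+[p[0],p[1],0]; return (proj(c,X)-uv).ravel()
r=least_squares(f,[470,-55,0]);print(r.x[:2].round(1),np.degrees(r.x[2]).round(2),r.fun.reshape(-1,2).round(1).tolist())
y=r.x[2];R2=Rn.from_euler('z',y).as_matrix()[:2,:2]
for n,p in dict(pinH=(511.7,114.2),pinL=(509.5,121.2),post=(510.8,90.4),stop=(532.7,235.3),tape=(480,191)).items(): print(n,(R2.T@(np.array(p)-r.x[:2])).round(1))
# batten
b=np.array([6*np.cos(a)-9*np.sin(a),0,36+6*np.sin(a)+9*np.cos(a)]);B=Rn.from_euler('z',y).as_matrix()@b+[r.x[0],r.x[1],0]
print("batten pred",proj(c,B).round(1),"net 273.1,280.4")
E
python3 s4.py
```

```text
[474.4 -52.5] -2.51 [[-1.4, 1.7], [0.9, 1.8], [0.1, -1.1], [0.1, -1.2], [-0.3, -0.6], [0.0, -1.0], [0.2, 0.2], [-0.3, 0.2], [0.5, 0.6]]
pinH [ 30.  168.2]
pinL [ 27.5 175.1]
post [ 30.1 144.4]
stop [ 45.7 290.1]
tape [ -5.  243.5]
batten pred [[273.6 281.4]] net 273.1,280.4
```

```bash
cat > s5.py <<'E'
from h import *
S=arm.state
y=np.pi/2
arm.move_ptp([482,191,290],down(y))
arm.movel([482,191,187],velocity=120,force_limit=15)
arm.grip(40,40); print(S()["grip_width"],S()["grip_force"],S()["tcp_pos"].round(1))
arm.movel([482,191,270]); print(S()["grip_width"])
arm.move_ptp([649,222,270],down(np.radians(103)))
print(S()["grip_width"])
h=arm.movel([649,222,179],velocity=60,force_limit=8); print(h,S()["tcp_pos"].round(1),S()["grip_width"])
arm.grip(74); 
arm.movel([649,222,300]); c=snap("wrist","tape"); print(S()["t"])
for n in("scene","wrist"):
    if n=="scene": snap(n)
    print(n,[(d["uv"],d["p"]) for d in arm.mark_of(n,"tape")])
E
python3 s5.py
```

```text
53.90858943652852 40.54628413869068 [482.3 191.1 188. ]
53.53417818366462
54.01563796421784
True [648.9 222.  182.1] 54.19955372618785
14.75
scene [([241.8, 267.8], 0.56), ([294.6, 227.2], 0.19)]
wrist [([321.4, 190.7], 0.56), ([180.0, 161.6], 0.36)]
```

View pics/tape.png

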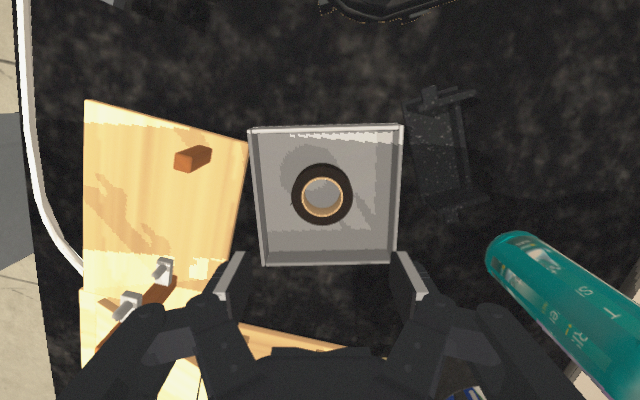

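```bash
cat >> h.py <<'E'
S=arm.state
MO=np.array([474.4,-52.5]);MY=np.radians(-2.5);Rm=Rn.from_euler('z',MY)
def rect(c,m,z):
    ct=max(cv2.findContours(m.astype(np.uint8),0,1)[0],key=cv2.contourArea)[:,0]
    W=np.array([onplane(c,u,z)[:2] for u in ct]).astype(np.float32)
    (cx,cy),(w,h),a=cv2.minAreaRect(W)
    if w<h: w,h,a=h,w,a+90
    return [round(float(v),1) for v in (cx,cy,w,h,(a+90)%180-90)]
def look_slates(name=None,pos=(450,-340,420)):
    arm.move_ptp(list(pos),down(np.pi/2)); c=snap("wrist",name)
    out=[]
    for r in arm.regions_of("wrist","slate_a"):
        if r["p"]<.3 or r["pixels"].sum()<50: continue
        q=rect(c,r["pixels"],6)
        if 70<q[2]<92 and 50<q[3]<72 and not any(np.hypot(q[0]-k[0],q[1]-k[1])<30 for k in out): out.append(q+[round(r["p"],2)])
    mk=[onplane(c,d["uv"],0)[:2].round(1).tolist()+[round(d["p"],2)] for d in arm.mark_of("wrist","slate_a") if d["p"]>.3]
    return out,mk
def deckpt(X,H,Y=0):
    a=np.radians(20); p=np.array([X*np.cos(a)-H*np.sin(a),Y,36+X*np.sin(a)+H*np.cos(a)])
    return Rm.apply(p)+[MO[0],MO[1],0]
ROOF=Rm*Rn.from_euler('y',-np.radians(13))*Rn.from_euler('x',np.pi)
def pick(x,y,deg,z=None,touch=True):
    o=down(np.radians(deg)); arm.grip(72)
    arm.move_ptp([x,y,250],o); arm.movel([x,y,200])
    if z is None:
        t=arm.movel([x,y,160],velocity=20,force_limit=5); zc=S()["tcp_pos"][2]; print("touch",t,zc.round(1)); z=zc+2.5
    arm.movel([x,y,z],velocity=60); arm.grip(50,35)
    print("grip",S()["grip_width"].round(1),S()["tcp_pos"].round(1)); 
    L=S()["tcp_pos"][2]-3
    arm.movel([x,y,z+80]); print("held",S()["grip_width"].round(1),S()["grip_force"].round(1)); return L
def place(n,L,dX=0,dY=0,fl=5):
    q=ROOF.as_quat();zt=ROOF.apply([0,0,1]);nd=(Rm*Rn.from_euler('y',-np.radians(20))).apply([0,0,1])
    T=lambda H:deckpt(50*n+40+dX,8+H,dY)-zt*L
    arm.move_ptp(list(T(60)),q); print("held",S()["grip_width"].round(1))
    arm.movel(list(T(8)),velocity=100)
    t=arm.movel(list(T(-4)),velocity=15,force_limit=fl); e=(S()["tcp_pos"]-T(0))@nd
    print("down",t,"above nominal",e.round(1),S()["grip_width"].round(1),S()["ft_force"].round(1))
    arm.grip(78); p=S()["tcp_pos"]; arm.movel(list(p-zt*70))
E
cat > s6.py <<'E'
from h import *
o,m=look_slates("sl1");print(o,m)
q=min(o,key=lambda k:np.hypot(k[0]-539,k[1]+273.5))
L=pick(q[0],q[1],q[4]);print("L",L)
place(0,L); snap("wrist","p0"); print(S()["t"])
E
python3 s6.py
```

```text
[[443.1, -270.1, 80.1, 59.9, 1.4, 0.91], [542.4, -418.2, 80.7, 61.0, -10.7, 0.85], [538.6, -273.0, 80.7, 61.2, 3.9, 0.81], [447.0, -416.7, 81.6, 63.9, -4.4, 0.66]] [[444.5, -419.4, 0.91], [444.5, -271.6, 0.86], [537.5, -276.7, 0.73], [545.5, -420.9, 0.69]]
touch True 165.1Traceback (most recent call last):
  File "s6.py", line 4, in <module>
    L=pick(q[0],q[1],q[4]);print("L",L)
  File "h.py", line 55, in pick
    print("grip",S()["grip_width"].round(1),S()["tcp_pos"].round(1));
                 ^^^^^^^^^^^^^^^^^^^^^^^
AttributeError: 'float' object has no attribute 'round'
```

```bash
sed -i 's/S()\["grip_width"\].round(1)/round(S()["grip_width"],1)/g; s/S()\["grip_force"\].round(1)/round(S()["grip_force"],1)/g' h.py
cat > s6.py <<'E'
from h import *
p=S()["tcp_pos"];print(p.round(1),S()["grip_width"],S()["grip_force"],S()["ft_force"].round(1))
L=p[2]-3
arm.movel([p[0],p[1],250]);print("held",S()["grip_width"])
place(0,L); snap("wrist","p0"); print(S()["t"])
E
python3 s6.py
```

```text
[ 539.1 -273.4  168.7] 58.882654428034805 44.12983736023307 [-1.4 -0.1 11.6]
held 58.347726109257266
held 58.9
down True above nominal -0.1 58.9 [-2.3  0.4  8.1]
25.3417
```

View pics/p0.png

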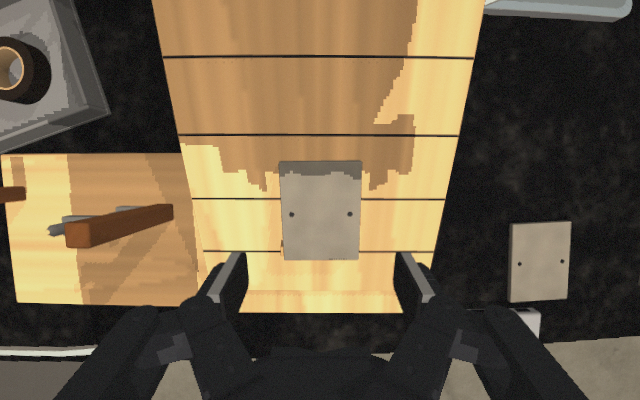

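```bash
cat >> h.py <<'E'
def check(c,n):
    pts=[]
    a=np.radians(7)
    for s,y in[(0,30),(80,30),(80,-30),(0,-30)]:
        X=50*n+s*np.cos(a)+6*np.sin(a);H=(80-s)*np.sin(a)+6*np.cos(a); pts.append(deckpt(X,H,y))
    return proj(c,np.array(pts)).round(0).astype(int).tolist()
E
cat > s7.py <<'E'
from h import *
c=snap("wrist");print(check(c,0),proj(c,np.array([deckpt(0,0,100),deckpt(0,0,-100),deckpt(100,0,100),deckpt(100,0,-100)])).round(0).tolist())
r=arm.regions_of("wrist","slate_a");print([(d["bbox"],d["p"]) for d in r[:2]])
for n,k in((1,(443,-270)),(2,(542,-418))):
    o,m=look_slates();print(o)
    q=min(o,key=lambda v:np.hypot(v[0]-k[0],v[1]-k[1]) if v[1]<-170 else 999)
    L=pick(q[0],q[1],q[4],z=168.2)
    if S()["grip_width"]<50: print("lost");break
    place(n,L);c=snap("wrist","p%d"%n);print(check(c,n),S()["t"])
    print([(d["bbox"],round(d["p"],2)) for d in arm.regions_of("wrist","slate_a")[:4]])
    c=snap("scene")
E
python3 s7.py
```

```text
[[282, 260], [277, 162], [361, 162], [356, 261]] [[203.0, 249.0], [436.0, 249.0], [178.0, 133.0], [460.0, 133.0]]
[([508.8, 222.4, 573.3, 301.9], 0.74), ([278.0, 161.2, 359.9, 262.2], 0.68)]
[[542.7, -418.1, 81.3, 60.8, -10.2, 0.86], [442.8, -270.5, 80.3, 61.9, 0.1, 0.82], [446.9, -416.2, 80.8, 62.4, -5.1, 0.7]]
grip 58.8 [ 443.  -270.6  168.8]
held 58.4 37.7
held 58.7
down True above nominal -0.2 58.9 [-2.1  0.3  6.4]
[[282, 261], [277, 162], [361, 162], [356, 261]] 34.4583
[([283.7, 264.6, 356.0, 304.8], 0.8), ([613.4, 250.8, 640.0, 322.5], 0.76), ([280.0, 160.7, 364.1, 258.3], 0.73), ([624.8, 163.3, 640.0, 236.7], 0.57)]
[[542.4, -418.5, 79.9, 60.7, -10.6, 0.98], [447.9, -416.9, 81.3, 64.4, -5.0, 0.86]]
grip 58.6 [ 542.7 -418.7  168.9]
held 58.5 37.7
held 58.4
down True above nominal -0.3 58.6 [-2.6  0.2  6.9]
[[282, 260], [277, 162], [361, 162], [356, 261]] 44.0833
[([596.6, 286.9, 639.2, 353.3], 0.83), ([287.0, 261.8, 356.9, 304.6], 0.75), ([282.4, 161.5, 367.1, 262.8], 0.74), ([284.6, 310.0, 354.6, 342.7], 0.71)]
```

View pics/p2.png

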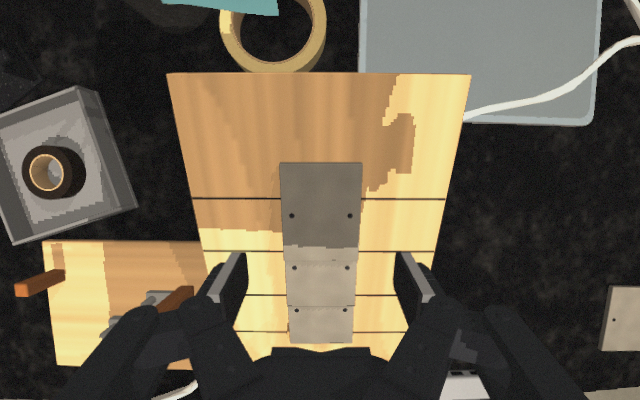

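```bash
cat > s8.py <<'E'
from h import *
n=3;o,m=look_slates();print(o,m)
q=[v for v in o if v[1]<-170][0]
L=pick(q[0],q[1],q[4],z=168.2);place(n,L);c=snap("wrist","p3");print(check(c,n),S()["t"])
print([(d["bbox"],round(d["p"],2)) for d in arm.regions_of("wrist","slate_a")[:5]])
# views for gate: several wrist poses over gate and over hinge
import pickle
out=[]
for tag,p in (("g",[470,330,380]),("g",[440,290,400]),("h",[510,60,330]),("h",[540,40,380]),("h",[480,80,360])):
    arm.move_ptp(p,down(np.pi/2));c=snap("wrist","v%d"%len(out))
    d={q:[(r["uv"],r["p"]) for r in arm.mark_of("wrist",q)[:2]] for q in (["knuckle_high","knuckle_low","gate","gate_stand"] if tag=="g" else ["pin_high","pin_low","hinge_post","stop_post"])}
    out.append((tag,c,d))
    for q,l in d.items():
        z=dict(knuckle_high=74,knuckle_low=20,gate=8,gate_stand=0,pin_high=84,pin_low=30,hinge_post=112,stop_post=55)[q]
        print(tag,q,[(np.round(u,1).tolist(),round(pp,2),onplane(c,u,z)[:2].round(1).tolist()) for u,pp in l])
pickle.dump(out,open("v.pkl","wb"))
for q in["knuckle_high","knuckle_low","pin_high","pin_low","hinge_post","stop_post","gate_stand"]:
    ob=[(c,d[q][0][0]) for t,c,d in out if q in d and d[q] and d[q][0][1]>.5]
    if len(ob)>1: print(q,tri(ob))
print(S()["t"])
E
python3 s8.py; python3 - <<'E'
import cv2,numpy as np
I=[cv2.imread(f"pics/{n}.png") for n in("p3","v0","v2","v4")]
b=np.zeros((500,800,3),np.uint8)
for k,i in enumerate(I):
    y,x=divmod(k,2); b[y*250:y*250+250,x*400:x*400+400]=cv2.resize(i,(400,250),interpolation=cv2.INTER_AREA)
cv2.imwrite("pics/e.png",b)
E
```

```text
[[447.4, -416.8, 79.8, 61.3, -4.8, 0.81]] [[444.3, -420.5, 0.79]]
grip 58.8 [ 447.6 -417.   168.8]
held 58.6 37.7
held 58.4
down True above nominal -0.3 58.5 [-1.1  0.6  4.9]
[[282, 260], [277, 162], [361, 162], [356, 261]] 53.6833
[([288.8, 308.4, 357.8, 341.1], 0.91), ([275.6, 160.6, 361.9, 263.7], 0.86), ([286.2, 259.8, 361.8, 309.1], 0.7), ([293.5, 344.8, 342.9, 350.9], 0.66)]
g knuckle_high [([353.0, 323.7], 0.65, [508.4, 159.2]), ([306.9, 171.6], 0.64, [455.9, 346.2])]
g knuckle_low [([307.9, 159.2], 0.81, [454.6, 348.1])]
g gate []
g gate_stand [([320.8, 103.6], 0.96, [469.6, 409.4]), ([351.0, 320.6], 0.17, [515.6, 97.3])]
g knuckle_high [([404.0, 223.0], 0.63, [533.3, 242.2]), ([338.5, 130.3], 0.55, [457.2, 344.2])]
g knuckle_low [([335.1, 121.5], 0.81, [456.4, 349.5])]
g gate [([348.4, 61.3], 0.95, [471.3, 416.6]), ([336.3, 122.1], 0.51, [458.5, 348.0])]
g gate_stand [([347.4, 68.1], 0.64, [471.0, 410.1]), ([467.5, 216.0], 0.56, [646.1, 220.4])]
h pin_high [([324.0, 137.9], 0.73, [511.6, 117.5])]
h pin_low [([321.3, 130.9], 0.63, [509.8, 117.5])]
h hinge_post [([325.8, 184.1
[... 622 characters left out ...]
, 13.1], 0.85, [533.3, 234.4])]
knuckle_high (array([482.45632708, 313.77935673, 240.53609729]), np.float64(2.4225828968868113))
knuckle_low (array([455.45354216, 350.51414949,  33.51113037]), np.float64(0.2930641390490524))
pin_high (array([507.88193051, 148.88608276, 355.52897226]), np.float64(38.45988466568078))
pin_low (array([510.81776736, 120.60443871,  35.48679317]), np.float64(2.781405885114231))
hinge_post (array([512.00433073,  90.60522687, 116.51895601]), np.float64(0.7686950514629057))
stop_post (array([494.14048943, 163.56117971, 319.24429017]), np.float64(14.725639474136692))
gate_stand (array([469.85833449, 409.27784025,  10.17719879]), np.float64(0.37900557779421723))
58.6167
```

View pics/e.png

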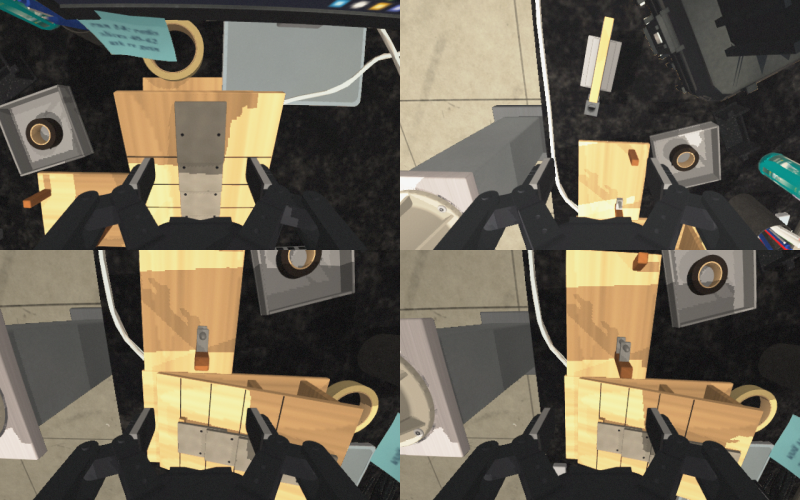

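```bash
cat > s9.py <<'E'
from h import *
gy=-12.8; o=down(np.radians(gy-90)); g=np.array([471.1,412.3])
print(arm.ik([g[0],g[1],300],o), arm.ik([515,185,257],down(np.radians(-92.5))))
arm.grip(60)
arm.move_ptp([g[0],g[1],320],o)
c=snap("wrist","g0")
for q,z in(("knuckle_high",74),("gate_stand",0),("gate",8)): print(q,[(d["uv"],round(d["p"],2),onplane(c,d["uv"],z)[:2].round(1).tolist()) for d in arm.mark_of("wrist",q)[:2]])
r=arm.regions_of("wrist","gate"); print([(rect(c,d["pixels"],98),round(d["p"],2)) for d in r[:2]])
E
python3 s9.py
```

```text
[ 0.71653917  0.4661794   1.71747665  0.          0.9579366  -2.20165134] [ 3.42126693e-01  4.22281304e-01  1.91787414e+00 -4.44089210e-16
  8.01437211e-01 -2.75583273e+00]
knuckle_high [([320.4, 131.5], 0.62, [455.9, 350.1])]
gate_stand [([324.4, 185.5], 0.97, [465.6, 412.2])]
gate [([323.3, 187.7], 0.73, [466.8, 411.9])]
[([466.8, 400.3, 133.3, 18.5, 78.1], 0.75), ([484.9, 275.9, 103.8, 24.2, -13.5], 0.19)]
```

View pics/g0.png

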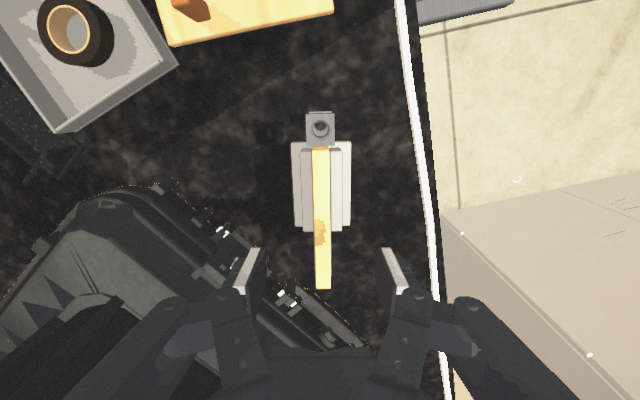

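```bash
cat > s10.py <<'E'
from h import *
gy=-12.8; o=down(np.radians(gy-90))
c=snap("wrist")
a,b=onplane(c,(321,148),98),onplane(c,(323,288.5),98);k=onplane(c,(320,129),86)
g=((a+b)/2)[:2];print(a[:2],b[:2],k[:2],g,np.linalg.norm(a-b),np.degrees(np.arctan2(b[0]-a[0],b[1]-a[1])))
arm.movel([g[0],g[1],320]);arm.movel([g[0],g[1],222],velocity=100,force_limit=15)
arm.grip(8,80);print(S()["grip_width"],S()["tcp_pos"].round(1),S()["ft_force"].round(1))
arm.movel([g[0],g[1],330],velocity=100);print(S()["grip_width"],S()["grip_force"])
h=down(np.radians(-92.5))
u=Rm.apply([0,1,0]);w=Rm.apply([1,0,0]); P=np.array([511.3,118,0])
T=P+67*u-45*w
arm.move_ptp([T[0],T[1],330],h);print(S()["grip_width"])
arm.movel([T[0],T[1],258],velocity=100);c=snap("wrist","h0")
import pickle;pickle.dump(c,open("h0.pkl","wb"))
print(S()["tcp_pos"],S()["t"],[[(q,d["uv"],round(d["p"],2)) for d in arm.mark_of("wrist",q)[:2]] for q in("knuckle_high","pin_high","hinge_post")])
cv2.imwrite("pics/h0z.png",cv2.resize(c["frame"][:300,200:500,::-1],None,fx=2,fy=2,interpolation=cv2.INTER_CUBIC))
E
python3 s10.py
```

```text
[457.43417964 358.50963431] [480.27374321 467.06422136] [455.59153291 347.30991652] [468.85396143 412.78692784] 110.93125814109847 11.881565138034828
11.341312743579685 [469.2 412.8 222.4] [ 1.4 -1.3  2.9]
11.30748450532055 78.47587823867798
11.20057640426819
[469.58958267 187.15872725 258.56909809] 66.2 [[('knuckle_high', [316.9, 147.4], 0.88)], [('pin_high', [228.4, 140.8], 0.71)], [('hinge_post', [199.0, 74.9], 0.58)]]
```

View pics/h0z.png

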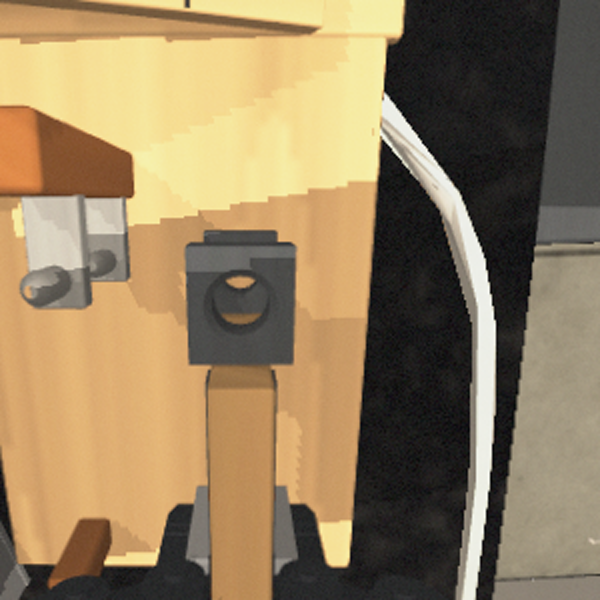

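```bash
cat > s11.py <<'E'
from h import *
import pickle
c=pickle.load(open("h0.pkl","rb"))
k=onplane(c,(319.5,151.5),122.2);k2=onplane(c,(316.9,147.4),110.2)
t=onplane(c,(218,145.5),102);f=onplane(c,(228.4,140.8),84)
print("hole",k,k2,"tip",t,"foot",f)
print("post",onplane(c,(199,74.9),112))
print("pred hole from tcp", np.array([469.6,187.2])-67*Rm.apply([0,1,0])[:2])
E
python3 s11.py
```

```text
hole [465.68207318 120.4085034  122.2       ] [466.79232009 120.66930867 110.2       ] tip [510.197807  119.1640109 102.       ] foot [511.15669548 119.40509982  84.        ]
post [509.81792293  91.2124528  112.        ]
pred hole from tcp [466.67750105 120.26376915]
```

```bash
cat > s12.py <<'E'
from h import *
p=S()["tcp_pos"];q=p+[44.3,-1.3,1.0]
arm.movel([p[0]+25,q[1],q[2]],velocity=60);
print(arm.movel(list(q),velocity=30,force_limit=6),S()["tcp_pos"],S()["ft_force"].round(1),S()["grip_width"])
arm.dwell(.3);c=snap("wrist","h1");print(S()["t"])
import pickle;pickle.dump(c,open("h1.pkl","wb"))
cv2.imwrite("pics/h1z.png",cv2.resize(c["frame"][60:260,220:420,::-1],None,fx=3,fy=3,interpolation=cv2.INTER_CUBIC))
E
python3 s12.py
```

```text
False [513.72167429 185.6550754  259.56334523] [ 0.2 -0.1 -2.3] 10.892711475692385
68.0667
```

View pics/h1z.png

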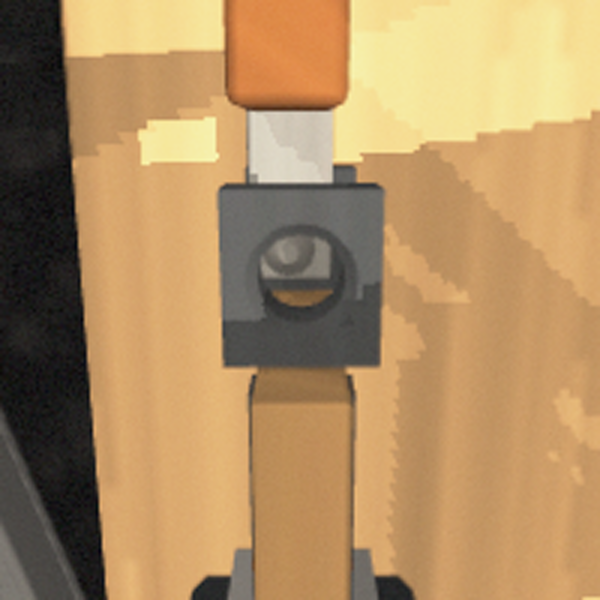

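```bash
cat > s13.py <<'E'
from h import *
import pickle
c=pickle.load(open("h1.pkl","rb"))
k=onplane(c,(220+302/3,60+272/3),123.2);t=onplane(c,(220+291/3,60+253/3),102)
d=(t-k)[:2];print(k,t,d, "bracket col vs knuckle", onplane(c,(220+290/3,60+150/3),84)[0],onplane(c,(220+302/3,60+275/3),123.2)[0])
p=S()["tcp_pos"]
q=p+[d[0],d[1],0];arm.movel(list(q),velocity=30)
hit=arm.movel(list(q-[0,0,29]),velocity=20,force_limit=6)
print(hit,S()["tcp_pos"]-p,S()["ft_force"].round(1),S()["grip_width"],S()["t"])
c=snap("wrist","h2");pickle.dump(c,open("h2.pkl","wb"))
E
python3 s13.py
```

```text
[509.33713782 118.67054682 123.2       ] [510.94632691 119.25186926 102.        ] [1.60918909 0.58132244] bracket col vs knuckle 510.6619714310102 509.3525126829932
True [  1.64741388   0.61170481 -27.68105194] [-0.5  0.9  6. ] 11.09698172566138 69.5917
```

```bash
cat > s14.py <<'E'
from h import *
arm.grip(40);print(S()["tcp_pos"],S()["ft_force"].round(1))
p=S()["tcp_pos"];arm.movel([p[0],p[1],p[2]+110],velocity=100)
a=snap("wrist","i0");arm.move_ptp([470,20,400],down(np.pi/2));b=snap("wrist","i1");s=snap("scene");print(S()["t"])
f=lambda i:cv2.resize(i[:,:,::-1],(400,250),interpolation=cv2.INTER_AREA)
z=cv2.resize(s["frame"][120:370,230:400,::-1],(400,340)[0:2] if 0 else (272,400),interpolation=cv2.INTER_CUBIC)
o=np.zeros((500,680,3),np.uint8);o[:250,:400]=f(a["frame"]);o[250:,:400]=f(b["frame"]);o[:400,400:672]=z
cv2.imwrite("pics/i.png",o)
E
python3 s14.py
```

```text
[514.90164505 186.16139403 231.18547673] [ 1.2 -0.4 -0.6]
73.8083
```

View pics/i.png

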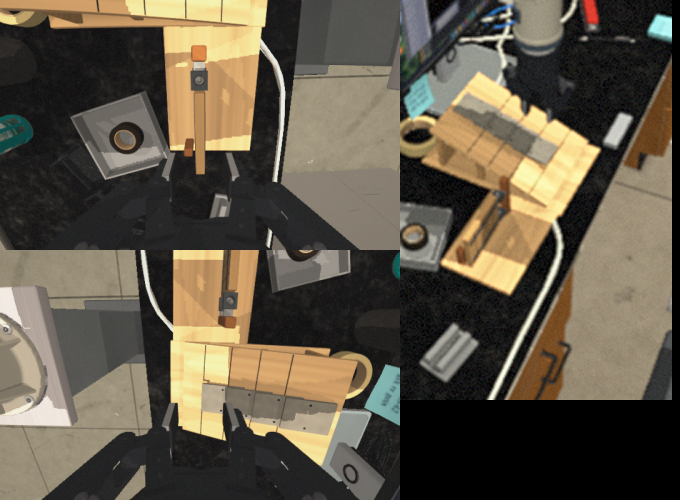

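```bash
cat > s15.py <<'E'
from h import *
arm.move_ptp([470,-55,420],down(MY));c=snap("wrist")
f=c["frame"][:,:,::-1].copy()
for n in range(4): cv2.polylines(f,[np.array(check(c,n))],True,(0,0,255),1)
gp=lambda x,y:Rm.apply([x,y,0])
pin=np.array([510.9,119.2,0])
Q=[pin+gp(x,y)+[0,0,108] for x,y in((-6,12),(6,12),(6,122),(-6,122))]
cv2.polylines(f,[proj(c,np.array(Q)).astype(int)],True,(255,0,0),1)
cv2.imwrite("pics/j.png",cv2.resize(f[60:400,60:460],None,fx=1.7,fy=1.7))
E
python3 s15.py
```

```text
(no output)
```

View pics/j.png

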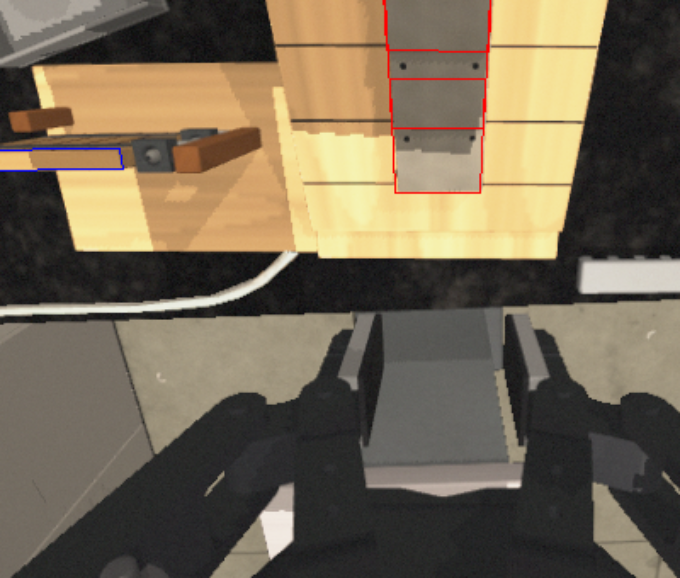

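```bash
python3 -c "
from rig import arm
print(arm.finish_job())"
```

```text
the job is handed in; nothing more can be done
None
```

The job is finished and handed in at about 75 s: the tape lies flat in the tray, four slates are lapped in one straight column from the lowest line up, and the gate hangs shut with both knuckles down on their pins by tool height; I moved nothing else.

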